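# Lay out the fittings on the counter display board

## Task

Lay out the pump-shop display on the brown board: stand the dark grey coupling midway between the blue pressure switch and the silver check valve with the copper float ball resting on top of it, put the red-handled valve directly in front of (on the robot's side of) the blue switch with its pipe running left-right along the board's rows, and stand the brass gate valve with the yellow handwheel directly behind (beyond) the silver check valve. Each goes upright in the middle of its printed circle; leave the green jar where it stands.

Things in the scene. Friction and masses are not known exactly. Their poses are not given: they have to be found in the camera images.
- board: Fixed brown board, 270 x 270 x 12 mm, turned up to 15 degrees. Origin: centre of its underside; x to its back (away from the robot), y to its left seen from the robot, z up. 3 x 3 places 90 mm apart (x, y = -90, 0, 90 mm): samples switch and check are screwed on the middle row's left and right places, either way round; the other seven are white circles, 68 mm across.
- switch: Blue pressure-switch box, a sample screwed to the board: 50 (x) x 44 (y) mm, 68 mm tall plus a small 4 mm nut. Origin: centre of its underside, on the board's top; axes parallel to the board's.
- check: Silver (galvanised) round check valve with a bulging middle, a sample screwed upright to the board: 50 mm across, 72 mm tall. Origin: centre of its underside, on the board's top; axes parallel to the board's.
- coupling: Dark grey plastic pipe coupling, a loose open tube standing upright: 54 mm outside (49 mm at the waist), 42 mm bore, 70 mm tall. Origin: centre of its lower end; z is its axis, up.
- float: Loose copper float ball, 60 mm diameter, brass band round its middle; it stands on a flat brass foot (28 mm across, 2 mm below the ball); a 12 mm brass stub rises 11 mm above the ball. Origin: centre of the ball; z towards the stub, up. On the coupling's rim the foot hangs in the bore and the ball's centre is about 21.5 mm above the rim.
- valve: Loose black and dark grey plastic ball valve with a red handle, lying on its flats: pipe 90 mm long along its x, 44 mm wide and high; the upright red handle plate above its middle is 50 mm along x, 12 mm thick along y, and spans 52 to 74 mm above the underside. Origin: underside below the middle; z up. Easily held by the handle.
- gate: Loose brass gate valve with a round yellow handwheel on top, standing on the flats of its pipe ends: 60 mm long along x, 40 mm wide; the handwheel is 50 mm across, spans 66 to 76 mm above the underside, centred over the origin (a screw head adds 4 mm). Origin: underside below the middle; z up. Easily held by the handwheel.
- jar: Green jar with a white lid, 48 mm across, 70 mm tall, a bystander among the loose things: leave it alone. Origin: centre of its underside.

How it is judged (in metres and radians):
At the end, for the whole second after the job is handed in: Coupling, valve and gate valve upright (0.1 rad) on the board, within 13 mm each way of their circles; valve's pipe within 15 degrees of the rows; float's centre within 10 mm each way of the coupling's axis, 85 to 98 mm above its lower end; all at rest; jar moved under 30 mm (x of coupling in the frame of board between -0.013 and 0.013 m and y of coupling in the frame of board between -0.013 and 0.013 m and z of coupling in the frame of board between 0.008 and 0.016 m and angle between each of coupling, valve, gate's own z axis and vertical below 0.1 rad and x of float in the frame of coupling between -0.01 and 0.01 m and y of float in the frame of coupling between -0.01 and 0.01 m and z of float in the frame of coupling between 0.085 and 0.098 m and x of valve in the frame of switch between -0.103 and -0.077 m and y of valve in the frame of switch between -0.013 and 0.013 m and z of valve in the frame of switch between -0.004 and 0.004 m and angle between the x axis of valve and the y axis of board, either way round below 0.26 rad and x of gate in the frame of check between 0.077 and 0.103 m and y of gate in the frame of check between -0.013 and 0.013 m and z of gate in the frame of check between -0.004 and 0.004 m and linear speed of each of coupling, float, valve, gate below 0.02 m/s and angular speed of each of coupling, float, valve, gate below 0.3 rad/s and distance of jar from where it was at the start of the episode below 0.03 m); the robot touches nothing.
It fails at once if the green jar is knocked over or pushed away (distance of jar from where it was at the start of the episode above 0.03 m or angle between jar's own z axis and vertical above 0.5 rad).
It also fails if it takes over 115 s, if anything falls off the work surface, if the arm or the gripper's body presses on something with over 40 N, if the wrist force passes 120 N, or if a joint passes its speed limit or range.

## Robot

A 6-joint arm with a two-finger parallel gripper is mounted at the origin on the work surface. World frame = base frame: x ahead of the robot, y to its left, z up, the work surface at z = 0. Lengths are in mm, angles in rad, forces in N, time in s.
With the tool pointing down it reaches from about 300 to 875 mm from the base axis. Payload 6.4 kg.
Tool frame: the origin (TCP) lies midway between the tips of the shut fingers; the grasp point (between the pads) lies 19 mm behind it (env.tcp_to_grasp is the distance from the TCP to the grasp point, in mm); z points along the fingers, y is the line along which they close (so a half turn about z gives the same grasp; the last joint's range is limited). The gripper opens to 85 mm and grips with 20 to 120 N. Pads are 22 mm wide; open, the fingers measure 114 mm over their backs; the gripper's body (76 mm by 85 mm) begins 54 mm behind the grasp point. The pads swing forward as they close: fully open they stand 13 mm farther back than shut.
Start: joints at [0.988, 0.181, 1.607, -0, 1.354, -0.206], TCP at [211.559, 534.681, 231.288] pointing down, gripper open.
Joint ranges: [-2.99, 2.99], [-0.89, 2.07], [0.3, 2.58], [-1.14, 4.28], [0, 2.63], [-3.12, 3.12]. Speed limits (rad/s): [2.57, 2.57, 3.01, 3.14, 3.14, 3.14].

## Interface

Orientations are given as a rotation vector (axis times angle).
In Python, from workcell import env gives the robot as it stands. The module is installed in compiled form; this text tells all that it offers.
- The arm moves only by the tool move_arm, never from a script. Its argument "rows" is a list of rows, each an object of numbers: "dx", "dy", "dz": the shift along the tool's x, y, z in m; "wx", "wy", "wz": the turn, a rotation vector about the tool's x, y, z in rad. In form: [{"dx": .., "dy": .., "dz": .., "wx": .., "wy": .., "wz": ..}, ...]. A call has 1 to 10 rows; each row is the pose to reach, as a shift and turn from the pose commanded when the call began, along the tool's axes at that moment; what a row does not reach only later rows make up. A row lasts 1/12 s, in which the tool goes at most 41.7 mm and 7.16 degrees, less where a joint would pass 70% of its speed; a pose out of reach is approached as far as the arm can. A call with a gripper value outside its range is refused whole. "hand" is the closure, from 0 (fully open) to 1 (shut), set as the call begins (left out, the last holds). The fingers move at their own pace and stop on an object; "force" is the grip in N (left out, the last holds). Time passes only in rows, so rows that repeat a pose let the fingers close. It gives the time, the measured TCP pose, the force, the opening and the grip force at its end, in the units of the state.
- env.read_state(): the state, without advancing time (a new reading comes with each control period).
- env.read_camera(name): name is "scene" or "top" or "wrist"; returns a dict with "pixels" (384x512x3 uint8, red, green, blue), "fx", "fy", "cx", "cy" (pixels), "R" (3x3) and "t" (3): a world point X has camera coordinates R X + t. Camera axes: x right, y down, z forward; pixel columns grow to the right and rows downward; lengths in mm; the calibration is good to about 2 mm. A picture is of the moment at which its call begins. There is no depth.
- env.finish_job(): hands the job in; it is judged then, once.
The state is a dict: "time_s": time; "joints": joint angles; "joint_velocities": joint speeds; "joint_efforts": joint torques, N m; "position": TCP position; "ee_rot": TCP orientation; "wrist_force": force on the tool from outside, world axes, zero at the start; "torque": the same for the moment, N m; "finger_gap": finger opening in mm; "gripper_force": force on a finger pad.
Only numpy, scipy, OpenCV 4.12 (cv2) and the standard library are available. Lean on these libraries where they do the work, as an engineer would, in place of code of your own. Each camera call takes 0.05 s, during which the arm holds its last target. There are 200 camera calls.

## Working session

There is one attempt and no reset: what is moved stays moved. The work goes in short steps, Python scripts to look and compute and a tool call to move; the robot and the scene stay as the last step left them, time stands still between calls to the robot, and variables do not carry over. Pictures are saved under pics/ and viewed, at most 15 in all, crops included, and the job is handed in when it is done.

Besides the shell and the picture viewer there is one more tool, called after "Request:" by a JSON object that holds its "method" and its "body", one argument or row to a line. move_arm: Moves the arm, as the interface text tells. Its arguments: {"type":"object","properties":{"rows":{"type":"array","items":{"type":"object","properties":{"dx":{"type":"number"},"dy":{"type":"number"},"dz":{"type":"number"},"wx":{"type":"number"},"wy":{"type":"number"},"wz":{"type":"number"}}}},"hand":{"type":"number"},"force":{"type":"number"}},"required":["rows"]}

```bash
mkdir -p pics; cat > h.py <<'E'
import numpy as np, cv2
from workcell import env
def snap(n,f):
    c=env.read_camera(n); cv2.imwrite('pics/'+f+'.png',cv2.cvtColor(c['pixels'],cv2.COLOR_RGB2BGR)); np.savez('pics/'+f+'.npz',**c); return c
def load(f): return dict(np.load('pics/'+f+'.npz'))
def ray(c,p):
    R=np.array(c['R']);t=np.array(c['t'])
    d=R.T@np.array([(p[0]-c['cx'])/c['fx'],(p[1]-c['cy'])/c['fy'],1]); return -R.T@t, d/np.linalg.norm(d)
def plane(c,p,z):
    o,d=ray(c,p); return o+d*(z-o[2])/d[2]
def tri(c1,p1,c2,p2):
    o1,d1=ray(c1,p1);o2,d2=ray(c2,p2)
    s=np.linalg.lstsq(np.stack([d1,-d2],1),o2-o1,rcond=None)[0]
    a=o1+s[0]*d1;b=o2+s[1]*d2; return (a+b)/2,np.linalg.norm(a-b)
def proj(c,X):
    q=np.array(c['R'])@X+np.array(c['t']); return np.array([c['fx']*q[0]/q[2]+c['cx'],c['fy']*q[1]/q[2]+c['cy']])
E
python3 - <<'E'
from h import *
for n in ['scene','top','wrist']:
    c=snap(n,n+'0'); print(n,-np.array(c['R']).T@np.array(c['t']),c['fx'])
    print(np.round(c['R'],2).tolist())
s=env.read_state();print(s['position'],s['ee_rot'],s['finger_gap'],s['time_s'],env.tcp_to_grasp)
a=cv2.imread('pics/scene0.png');b=cv2.imread('pics/top0.png')
E
```

```text
scene [1116.85402384  -44.47359401 1078.12519034] 429.18988570719455
[[0.27, 0.96, -0.01], [0.82, -0.24, -0.52], [-0.51, 0.13, -0.85]]
top [ 384.33843737  126.84433159 1039.65165339] 391.3802974961006
[[-0.02, -1.0, 0.03], [-0.99, 0.02, -0.14], [0.14, -0.03, -0.99]]
wrist [133.96273931 565.44480085 371.89351006] 281.92218120257604
[[0.37, 0.93, -0.0], [0.88, -0.35, 0.32], [0.3, -0.12, -0.95]]
[211.29949351 534.31413449 230.59000728] [-5.88236964e-01 -3.08543749e+00  1.98194379e-03] 85.52341410609252 0.15 18.700000000000003
```

View pics/scene0.png

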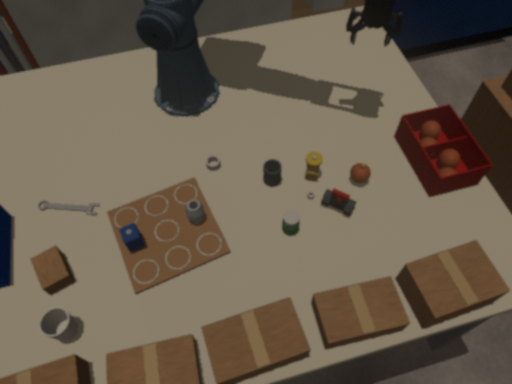

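View pics/top0.png

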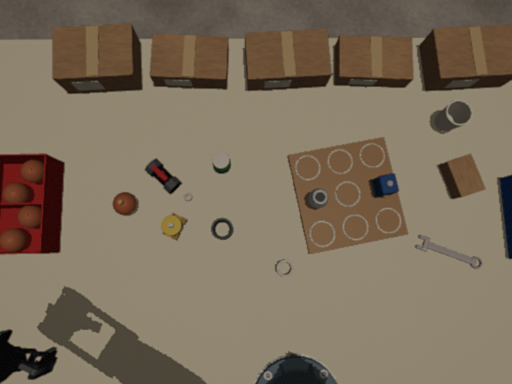

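The top view shows the board at about (348,195), with the check valve (318,198) on the left and the switch (386,185) on the right. The loose things are the coupling (222,229), gate (172,226), valve (163,176), jar (221,163) and probably the float (124,203). I'll zoom in.

```bash
python3 - <<'E'
from h import *
a=cv2.imread('pics/top0.png')[130:260,100:420];b=cv2.imread('pics/scene0.png')[140:240,250:390]
a=cv2.resize(a,(800,325),interpolation=cv2.INTER_CUBIC);b=cv2.resize(b,(385,275),interpolation=cv2.INTER_CUBIC)
w=cv2.resize(cv2.imread('pics/wrist0.png'),(366,275))
o=np.zeros((600,800,3),np.uint8);o[:325]=a;o[325:,:385]=b;o[325:,390:756]=w
cv2.imwrite('pics/z.png',o)
E
```

```text
(no output)
```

View pics/z.png

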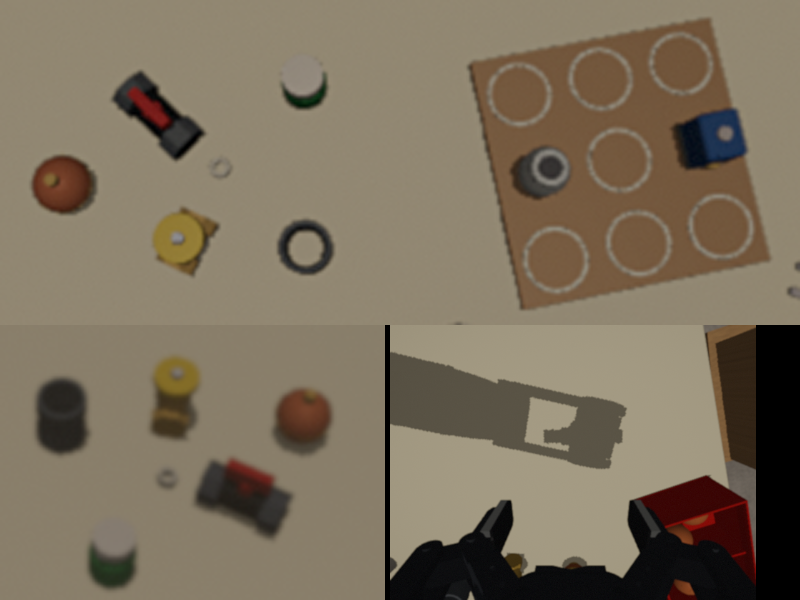

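The zoom confirms them: the float's stub is at the upper left of the ball and the coupling stands open. Now I'll triangulate.

```bash
cat > m.py <<'E'
from h import *
def blobs(c,lo,hi,roi,amin=15,up=1):
    x0,x1,y0,y1=roi
    hsv=cv2.cvtColor(np.ascontiguousarray(c['pixels'][y0:y1,x0:x1]),cv2.COLOR_RGB2HSV)
    m=cv2.inRange(hsv,lo,hi)
    n,l,s,ce=cv2.connectedComponentsWithStats(m)
    return [(ce[i]+[x0,y0],s[i,4],l==i) for i in np.argsort(-s[:,4]) if i>0 and s[i,4]>=amin]
E
python3 - <<'E'
from m import *
T=load('top0');S=load('scene0')
ROI=dict(red=((140,190,150,205),(322,356,180,216)),yel=((155,190,212,240),(300,328,145,182)),cop=((108,142,185,222),(345,375,158,188)),dark=((205,240,212,245),(258,286,155,190)))
rng=dict(red=((0,180,60),(4,255,255)),yel=((21,150,100),(32,255,255)),cop=((3,120,30),(17,255,255)),dark=((0,0,0),(179,255,70)))
for k in ROI:
    r=[]
    for c,R in zip((T,S),ROI[k]):
        b=blobs(c,*rng[k],R); print(k,[(np.round(x[0],1).tolist(),int(x[1])) for x in b[:3]]); r.append(b[0][0] if b else None)
    if None not in [type(x) if x is None else 1 for x in r]: print('   ',tri(T,r[0],S,r[1]))
# board
for n,c,R in (('T',T,(285,410,135,255)),('S',S,(105,232,178,290))):
    b=blobs(c,(8,100,60),(16,200,255),R,300); print(n,[(np.round(x[0],1).tolist(),int(x[1])) for x in b])
    x0,x1,y0,y1=R
    hsv=cv2.cvtColor(np.ascontiguousarray(c['pixels'][y0:y1,x0:x1]),cv2.COLOR_RGB2HSV)
    print(hsv[5,5],hsv[60,30],hsv[60,60])
E
```

```text
red [([159.5, 173.0], 105)]
red [([340.1, 193.4], 25)]
    (array([572.39845067, 332.32991523,  67.66007967]), np.float64(1.3391761297996072))
yel [([171.3, 225.0], 275)]
yel [([313.8, 158.8], 129)]
    (array([441.43330651, 301.78094623,  69.67243529]), np.float64(2.031471443501331))
cop [([124.7, 203.4], 394)]
cop [([359.8, 172.7], 267)]
    (array([501.30813375, 428.12422664,  30.76158715]), np.float64(1.661367801836438))
dark [([221.7, 228.2], 159)]
dark [([272.0, 172.7], 391)]
    (array([432.654994  , 179.03466761,  36.06986056]), np.float64(0.10062935338062468))
T [([344.8, 195.5], 5025), ([321.9, 233.4], 369), ([355.0, 226.8], 368), ([387.9, 220.2], 363), ([347.2, 193.6], 355), ([307.2, 167.3], 347), ([339.7, 161.2], 344), ([371.9, 155.0], 342)]
[ 20  56 145] [20 25 92] [ 14 118 117]
S [([167.9, 236.0], 4068), ([145.5, 270.9], 349), ([177.7, 257.0], 322), ([208.6, 243.6], 308)]
[ 19  58 137] [109 150  61] [ 14 127 104]
```

```bash
cat >> m.py <<'E'
from scipy.spatial.transform import Rotation as Ro
def go(X,cl=None,st=None):
    """X: target TCP mm; cl: closing direction angle (world, deg, mod 180)."""
    s=st or env.read_state(); R=Ro.from_rotvec(s['ee_rot']).as_matrix()
    d=R.T@(np.array(X)-s['position'])/1000
    w=0
    if cl is not None:
        a=np.degrees(np.arctan2(R[1,1],R[0,1])); w=(cl-a+90)%180-90
    # tool z down: world turn +w = tool -w
    print('shift',np.round(d,4),'wz',round(-np.radians(w),3),'alt',round(-np.radians(w-180*np.sign(w)),3),'J6',round(s['joints'][5],2),'t',round(s['time_s'],2))
E
python3 - <<'E'
from m import *
T=load('top0');S=load('scene0')
tc={'fl':(321.9,233.4),'fm':(355,226.8),'fr':(387.9,220.2),'mm':(347.2,193.6),'bl':(307.2,167.3),'bm':(339.7,161.2),'br':(371.9,155)}
sc={'bl':(208.6,243.6),'bm':(177.7,257.0),'br':(145.5,270.9)}
for k in sc: print(k,tri(T,tc[k],S,sc[k]))
g={'fl':(-90,90),'fm':(-90,0),'fr':(-90,-90),'mm':(0,0),'bl':(90,90),'bm':(90,0),'br':(90,-90)}
P=np.array([plane(T,tc[k],12)[:2] for k in tc]);G=np.array([g[k] for k in tc],float)
# rigid fit
Pm,Gm=P.mean(0),G.mean(0); u,s,vt=np.linalg.svd((G-Gm).T@(P-Pm)); R=(u@vt).T
yaw=np.degrees(np.arctan2(R[1,0],R[0,0])); c=Pm-R@Gm
print('board c',c,'yaw',yaw,'resid',np.abs(P-(c+G@R.T)).max(), 'det',np.linalg.det(R))
for k,v in dict(mm=(0,0),valve_fr=(-90,-90),gate_bl=(90,90)).items(): print(k,c+R@np.array(v))
np.savez('board.npz',c=c,R=R,yaw=yaw)
b=blobs(T,(0,180,60),(4,255,255),(140,190,150,205))[0]
ys,xs=np.nonzero(b[2]); Q=np.array([plane(T,(x+140,y+150),72)[:2] for x,y in zip(xs,ys)])
r=cv2.minAreaRect(Q.astype(np.float32)); print('handle',r); w,V=np.linalg.eigh(np.cov(Q.T)); print('valve axis deg',np.degrees(np.arctan2(V[1,1],V[0,1])))
print('coupling rim@70',plane(T,(221.7,228.2),70),'jar',plane(T,(221,158),70))
b=blobs(T,(0,0,0),(179,255,70),(205,240,212,245))[0]; e=cv2.findContours(b[2].astype(np.uint8),0,1)[0][0]; print(cv2.fitEllipse(e))
go([432,179,150],yaw)
E
```

```text
bl (array([592.7437396 , -50.25739906,  10.70790075]), np.float64(1.2984115395908535))
bm (array([ 608.28731353, -138.9763583 ,   10.50885643]), np.float64(1.7696647773603131))
br (array([ 624.09416052, -227.93347836,   10.77169455]), np.float64(1.5652135183055949))
board c [ 519.2872104  -155.13150744] yaw 10.016611019242188 resid 0.20708771083641864 det 0.9999999999999996
mm [ 519.2872104  -155.13150744]
valve_fr [ 446.31307873 -259.41370202]
gate_bl [592.26134207 -50.84931285]
handle ((572.6870727539062, 331.82867431640625), (48.825714111328125, 17.387367248535156), 52.24665451049805)
valve axis deg 45.884833324184065
coupling rim@70 [430.96498353 177.11023463  70.        ] jar [607.87056724 177.27338089  70.        ]
((16.82308006286621, 16.55929946899414), (19.365861892700195, 20.30829620361328), 120.54365539550781)
shift [-0.336  -0.2491  0.0808] wz 1.019 alt -2.122 J6 -0.21 t 0.15
```

Request:
{"method": "move_arm", "body": {
  "rows": [
    {"dx":-0.336,"dy":-0.249,"dz":0.05,"wz":1.019},
    {"dx":-0.336,"dy":-0.249,"dz":0.05,"wz":1.019},
    {"dx":-0.336,"dy":-0.249,"dz":0.05,"wz":1.019},
    {"dx":-0.336,"dy":-0.249,"dz":0.05,"wz":1.019},
    {"dx":-0.336,"dy":-0.249,"dz":0.05,"wz":1.019},
    {"dx":-0.336,"dy":-0.249,"dz":0.05,"wz":1.019},
    {"dx":-0.336,"dy":-0.249,"dz":0.05,"wz":1.019},
    {"dx":-0.336,"dy":-0.249,"dz":0.05,"wz":1.019},
    {"dx":-0.336,"dy":-0.249,"dz":0.05,"wz":1.019},
    {"dx":-0.336,"dy":-0.249,"dz":0.05,"wz":1.019}
  ],
  "hand": 0,
  "force": 40
}}

```text
invalid input at $.rows[0]: expected keys dx, dy, dz, wx, wy, wz
```

Request:
{"method": "move_arm", "body": {
  "rows": [
    {"dx":-0.336,"dy":-0.249,"dz":0.05,"wx":0,"wy":0,"wz":1.02},
    {"dx":-0.336,"dy":-0.249,"dz":0.05,"wx":0,"wy":0,"wz":1.02},
    {"dx":-0.336,"dy":-0.249,"dz":0.05,"wx":0,"wy":0,"wz":1.02},
    {"dx":-0.336,"dy":-0.249,"dz":0.05,"wx":0,"wy":0,"wz":1.02},
    {"dx":-0.336,"dy":-0.249,"dz":0.05,"wx":0,"wy":0,"wz":1.02},
    {"dx":-0.336,"dy":-0.249,"dz":0.05,"wx":0,"wy":0,"wz":1.02},
    {"dx":-0.336,"dy":-0.249,"dz":0.05,"wx":0,"wy":0,"wz":1.02},
    {"dx":-0.336,"dy":-0.249,"dz":0.05,"wx":0,"wy":0,"wz":1.02},
    {"dx":-0.336,"dy":-0.249,"dz":0.05,"wx":0,"wy":0,"wz":1.02},
    {"dx":-0.336,"dy":-0.249,"dz":0.05,"wx":0,"wy":0,"wz":1.02}
  ],
  "hand": 0,
  "force": 40
}}

```text
time_s: 0.98
position: [430.5, 181.4, 181.6]
ee_rot: [2.022, 2.404, 0.0]
wrist_force: [1.3, 0.9, 0.2]
finger_gap: 85.5
gripper_force: 0.0
```

```bash
python3 - <<'E'
from m import *
s=env.read_state();print(s['position'],s['joints'])
snap('wrist','w1');go([432,178,120],10)
E
```

```text
[430.52316605 181.43605449 181.64813087] [ 1.43919821e-01 -1.18051295e-02  1.92005517e+00  4.36074884e-05
  1.23305268e+00 -2.85782836e-02]
shift [ 0.0031 -0.0018  0.061 ] wz -0.005 alt 3.136 J6 -0.03 t 1.03
```

View pics/w1.png

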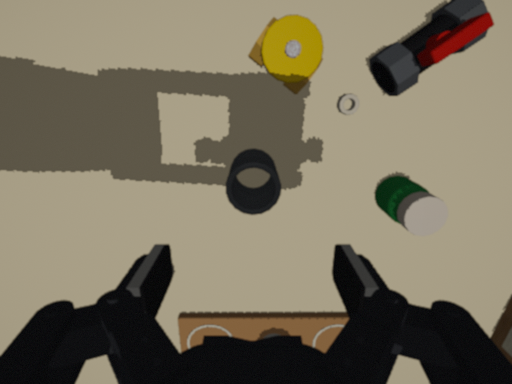

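The wrist view shows the coupling at (253,180), gate wheel (292,48), valve handle (457,38) and jar (415,210). I'll refine the coupling, gate and valve from this view.

```bash
python3 - <<'E'
from m import *
W=load('w1');T=load('top0')
print('cam',-W['R'].T@W['t'])
for z in(70,0): print(z,[np.round(proj(W,np.array([432+27*a,178+27*b,z])),0).tolist() for a,b in((-1,0),(1,0),(0,-1),(0,1))])
b=blobs(W,(0,0,0),(179,255,45),(215,300,135,225))
for x in b[:2]:
    ys,xs=np.nonzero(x[2]);print(x[0],x[1],xs.min()+215,xs.max()+215,ys.min()+135,ys.max()+135)
y=blobs(W,(21,150,80),(32,255,255),(240,340,0,110))[0];print('yel',y[0],y[1],tri(W,y[0],T,(171.3,225)),plane(W,y[0],74))
r=blobs(W,(0,180,60),(4,255,255),(380,512,0,110))[0];print('red',r[0],tri(W,r[0],T,(159.5,173)))
# handle's top edge line: orientation
ys,xs=np.nonzero(r[2]);Q=np.array([plane(W,(x+380,y),66)[:2] for x,y in zip(xs,ys)]);print(cv2.minAreaRect(Q.astype(np.float32)))
w,V=np.linalg.eigh(np.cov(Q.T)); print('axis',np.degrees(np.arctan2(V[1,1],V[0,1])))
E
```

```text
cam [415.91423923 263.61014618 323.04399429]
70 [[225.0, 185.0], [281.0, 195.0], [248.0, 216.0], [258.0, 163.0]]
0 [[230.0, 167.0], [275.0, 175.0], [249.0, 192.0], [257.0, 149.0]]
[252.87956888 182.84676664] 2134 227 280 149 213
yel [290.64143682  47.95734445] 3118 (array([443.8161918 , 308.01236541,  33.67280742]), np.float64(1.8897943755211444)) [440.34438133 302.53870517  74.        ]
red [460.52407932  37.72615675] (array([570.72818682, 331.55631299,  74.21069334]), np.float64(2.318100668987959))
((575.4846801757812, 334.19879150390625), (51.30189895629883, 13.199244499206543), 45.47757339477539)
axis -135.03646805988924
```

Request:
{"method": "move_arm", "body": {
  "rows": [
    {"dx":0.001,"dy":-0.002,"dz":0.04,"wx":0,"wy":0,"wz":0},
    {"dx":0.001,"dy":-0.002,"dz":0.08,"wx":0,"wy":0,"wz":0},
    {"dx":0.001,"dy":-0.002,"dz":0.115,"wx":0,"wy":0,"wz":0},
    {"dx":0.001,"dy":-0.002,"dz":0.137,"wx":0,"wy":0,"wz":0},
    {"dx":0.001,"dy":-0.002,"dz":0.142,"wx":0,"wy":0,"wz":0},
    {"dx":0.001,"dy":-0.002,"dz":0.142,"wx":0,"wy":0,"wz":0}
  ]
}}

```text
time_s: 1.53
position: [426.2, 183.8, 38.3]
ee_rot: [-2.018, -2.404, 0.005]
wrist_force: [0.1, 0.1, 1.4]
finger_gap: 85.1
gripper_force: 0.0
```

Request:
{"method": "move_arm", "body": {
  "rows": [
    {"dx":0,"dy":0,"dz":0,"wx":0,"wy":0,"wz":0},
    {"dx":0,"dy":0,"dz":0,"wx":0,"wy":0,"wz":0},
    {"dx":0,"dy":0,"dz":0,"wx":0,"wy":0,"wz":0},
    {"dx":0,"dy":0,"dz":0,"wx":0,"wy":0,"wz":0},
    {"dx":0,"dy":0,"dz":0,"wx":0,"wy":0,"wz":0},
    {"dx":0,"dy":0,"dz":0,"wx":0,"wy":0,"wz":0},
    {"dx":0,"dy":0,"dz":0,"wx":0,"wy":0,"wz":0},
    {"dx":0,"dy":0,"dz":0,"wx":0,"wy":0,"wz":0}
  ],
  "hand": 1,
  "force": 30
}}

```text
time_s: 2.2
position: [429.7, 184.4, 41.9]
ee_rot: [2.018, 2.404, 0.005]
wrist_force: [-0.7, 0.7, 4.7]
finger_gap: 51.7
gripper_force: 30.1
```

```bash
python3 - <<'E'
from m import *
s=env.read_state();print(s['position'],s['finger_gap'],s['gripper_force'],s['wrist_force'])
p=s['position']; go([p[0],p[1],170],10); go([519.3,-155.1,170],10)
E
```

```text
[429.67738066 184.39274919  41.93340767] 51.74626910079852 30.134876716413146 [-0.68557648  0.66814905  4.65230362]
shift [-0.      0.0005 -0.1281] wz -0.0 alt 3.141 J6 -0.02 t 2.2
shift [-0.3499  0.03   -0.1279] wz -0.0 alt 3.141 J6 -0.02 t 2.2
```

Request:
{"method": "move_arm", "body": {
  "rows": [
    {"dx":0,"dy":0,"dz":-0.03,"wx":0,"wy":0,"wz":0},
    {"dx":0,"dy":0,"dz":-0.065,"wx":0,"wy":0,"wz":0},
    {"dx":-0.02,"dy":0.002,"dz":-0.1,"wx":0,"wy":0,"wz":0},
    {"dx":-0.06,"dy":0.005,"dz":-0.11,"wx":0,"wy":0,"wz":0},
    {"dx":-0.1,"dy":0.009,"dz":-0.11,"wx":0,"wy":0,"wz":0},
    {"dx":-0.14,"dy":0.012,"dz":-0.11,"wx":0,"wy":0,"wz":0},
    {"dx":-0.18,"dy":0.015,"dz":-0.11,"wx":0,"wy":0,"wz":0},
    {"dx":-0.22,"dy":0.019,"dz":-0.11,"wx":0,"wy":0,"wz":0},
    {"dx":-0.26,"dy":0.022,"dz":-0.11,"wx":0,"wy":0,"wz":0},
    {"dx":-0.3,"dy":0.026,"dz":-0.11,"wx":0,"wy":0,"wz":0}
  ]
}}

```text
time_s: 3.03
position: [505.8, -109.1, 151.1]
ee_rot: [2.019, 2.404, 0.001]
wrist_force: [0.1, 0.9, -0.6]
finger_gap: 51.4
gripper_force: 32.0
```

Request:
{"method": "move_arm", "body": {
  "rows": [
    {"dx":-0.035,"dy":0.003,"dz":0,"wx":0,"wy":0,"wz":0},
    {"dx":-0.05,"dy":0.004,"dz":0,"wx":0,"wy":0,"wz":0},
    {"dx":-0.05,"dy":0.004,"dz":0,"wx":0,"wy":0,"wz":0},
    {"dx":-0.05,"dy":0.004,"dz":0,"wx":0,"wy":0,"wz":0},
    {"dx":-0.05,"dy":0.004,"dz":0,"wx":0,"wy":0,"wz":0}
  ]
}}

```text
time_s: 3.45
position: [517.6, -154.3, 149.9]
ee_rot: [-2.019, -2.406, -0.001]
wrist_force: [-0.5, 0.8, -1.5]
finger_gap: 51.6
gripper_force: 32.0
```

```bash
python3 - <<'E'
from m import *
snap('wrist','w2');snap('scene','s2');s=env.read_state();print(s['position'],s['finger_gap'],s['gripper_force'])
go([519.3,-155.1,52],10)
a=cv2.imread('pics/w2.png');b=cv2.imread('pics/s2.png')[130:300,90:260]
cv2.imwrite('pics/z2.png',np.hstack([cv2.resize(a,(400,300)),cv2.resize(b,(300,300))]))
E
```

```text
[ 517.69388092 -153.91895971  149.91953979] 51.253290484180106 32.00402061678233
shift [-0.0015  0.0014  0.0979] wz 0.001 alt -3.14 J6 -0.68 t 3.55
```

View pics/z2.png

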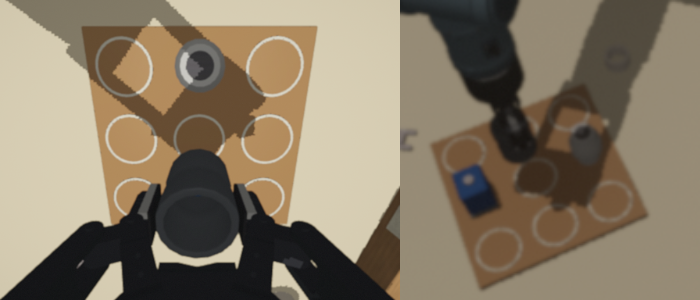

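The coupling is held upright, with its rim ellipse at about (253,283) in full wrist pixels. I'll cast that onto the rim plane and check it against the lower end.

```bash
python3 - <<'E'
from m import *
W=load('w2');p=plane(W,(253,283),178);print(p,'tcp',(517.7,-153.9))
for z in (178,108): print(z,[np.round(proj(W,np.array([p[0]+27*a,p[1]+27*b,z]))/1.28).tolist() for a,b in((-1,0),(1,0),(0,-1),(0,1))])
B=np.load('board.npz');print(plane(W,(200*1.28,0),12)*0, [plane(W,np.array(q)*1.28,12)[:2].round(1).tolist() for q in((131,139),(267,139))], [(B['c']+B['R']@np.array(v)).round(1).tolist() for v in((0,90),(0,-90),(90,0),(-90,0))])
print([plane(W,np.array(q)*1.28,12)[:2].round(1).tolist() for q in((124,67),(274,67))],[(B['c']+B['R']@np.array(v)).round(1).tolist() for v in((-90,90),(90,90))])
E
```

```text
[ 518.32423594 -156.88396728  178.        ] tcp (517.7, -153.9)
178 [[154.0, 215.0], [241.0, 228.0], [190.0, 255.0], [206.0, 182.0]]
108 [[168.0, 168.0], [226.0, 177.0], [192.0, 198.0], [203.0, 145.0]]
[0. 0. 0.] [[431.4, -169.0], [608.4, -137.5]] [[503.6, -66.5], [534.9, -243.8], [607.9, -139.5], [430.7, -170.8]]
[[416.0, -80.9], [592.0, -49.7]] [[415.0, -82.2], [592.3, -50.8]]
```

Request:
{"method": "move_arm", "body": {
  "rows": [
    {"dx":0.001,"dy":0.001,"dz":0.035,"wx":0,"wy":0,"wz":0},
    {"dx":0.001,"dy":0.001,"dz":0.065,"wx":0,"wy":0,"wz":0},
    {"dx":0.001,"dy":0.001,"dz":0.085,"wx":0,"wy":0,"wz":0},
    {"dx":0.001,"dy":0.001,"dz":0.092,"wx":0,"wy":0,"wz":0},
    {"dx":0.001,"dy":0.001,"dz":0.095,"wx":0,"wy":0,"wz":0},
    {"dx":0.001,"dy":0.001,"dz":0.095,"wx":0,"wy":0,"wz":0},
    {"dx":0.001,"dy":0.001,"dz":0.095,"wx":0,"wy":0,"wz":0},
    {"dx":0.001,"dy":0.001,"dz":0.095,"wx":0,"wy":0,"wz":0}
  ]
}}

```text
time_s: 4.22
position: [520.0, -154.7, 56.3]
ee_rot: [2.018, 2.404, 0.001]
wrist_force: [-0.6, 0.3, -1.6]
finger_gap: 51.3
gripper_force: 32.0
```

Request:
{"method": "move_arm", "body": {
  "rows": [
    {"dx":0,"dy":0,"dz":0.0015,"wx":0,"wy":0,"wz":0},
    {"dx":0,"dy":0,"dz":0.003,"wx":0,"wy":0,"wz":0},
    {"dx":0,"dy":0,"dz":0.003,"wx":0,"wy":0,"wz":0},
    {"dx":0,"dy":0,"dz":0.003,"wx":0,"wy":0,"wz":0}
  ]
}}

```text
time_s: 4.55
position: [520.1, -155.1, 53.9]
ee_rot: [2.018, 2.404, 0.001]
wrist_force: [-1.2, 1.4, 10.3]
finger_gap: 51.3
gripper_force: 32.6
```

Request:
{"method": "move_arm", "body": {
  "rows": [
    {"dx":0,"dy":0,"dz":0,"wx":0,"wy":0,"wz":0},
    {"dx":0,"dy":0,"dz":0,"wx":0,"wy":0,"wz":0},
    {"dx":0,"dy":0,"dz":0,"wx":0,"wy":0,"wz":0},
    {"dx":0,"dy":0,"dz":0,"wx":0,"wy":0,"wz":0},
    {"dx":0,"dy":0,"dz":-0.01,"wx":0,"wy":0,"wz":0},
    {"dx":0,"dy":0,"dz":-0.04,"wx":0,"wy":0,"wz":0},
    {"dx":0,"dy":0,"dz":-0.08,"wx":0,"wy":0,"wz":0},
    {"dx":0,"dy":0,"dz":-0.11,"wx":0,"wy":0,"wz":0},
    {"dx":0,"dy":0,"dz":-0.11,"wx":0,"wy":0,"wz":0},
    {"dx":0,"dy":0,"dz":-0.11,"wx":0,"wy":0,"wz":0}
  ],
  "hand": 0
}}

```text
time_s: 5.38
position: [520.3, -155.2, 164.8]
ee_rot: [2.016, 2.402, 0.002]
wrist_force: [-0.3, -0.3, -0.4]
finger_gap: 85.0
gripper_force: 0.0
```

```bash
python3 - <<'E'
from m import *
W=snap('wrist','w3');s=env.read_state();print(s['position'],s['wrist_force'])
for z in (82,12): print(z,[np.round(proj(W,np.array([519.3+27*a,-155.1+27*b,z]))).tolist() for a,b in((-1,0),(1,0),(0,-1),(0,1))])
b=blobs(W,(0,0,0),(179,255,50),(215,300,150,235))
for x in b[:2]:
    ys,xs=np.nonzero(x[2]);print(x[0],x[1],xs.min()+215,xs.max()+215,ys.min()+150,ys.max()+150)
for cl in(10,40,70,100,130): go([501.3,428.1,110],cl)
E
```

```text
[ 519.0451992  -154.51083493  162.69406237] [-0.37455335 -0.04154273 -0.68210847]
82 [[219.0, 191.0], [282.0, 202.0], [245.0, 225.0], [256.0, 166.0]]
12 [[226.0, 170.0], [275.0, 178.0], [247.0, 197.0], [255.0, 149.0]]
[252.58757805 196.22247782] 3043 224 282 156 234
shift [0.5769 0.0833 0.0522] wz -0.001 alt 3.141 J6 -0.68 t 5.43
shift [0.5769 0.0833 0.0522] wz -0.524 alt 2.617 J6 -0.68 t 5.43
shift [0.5769 0.0833 0.0522] wz -1.048 alt 2.094 J6 -0.68 t 5.43
shift [0.5769 0.0833 0.0522] wz 1.57 alt -1.571 J6 -0.68 t 5.43
shift [0.5769 0.0833 0.0522] wz 1.047 alt -2.095 J6 -0.68 t 5.43
```

View pics/w3.png

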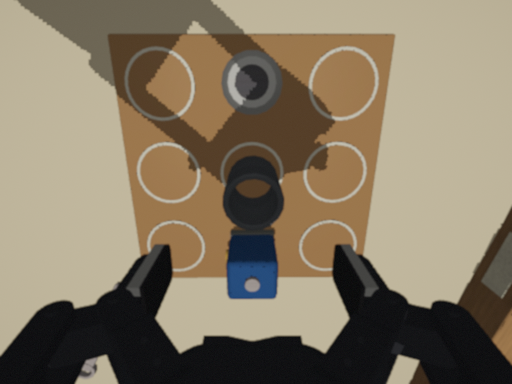

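The coupling stands on the centre circle, rim at about (253,198), within about 2 mm. Next is the float.

Request:
{"method": "move_arm", "body": {
  "rows": [
    {"dx":0.04,"dy":0.006,"dz":0,"wx":0,"wy":0,"wz":0},
    {"dx":0.08,"dy":0.012,"dz":0,"wx":0,"wy":0,"wz":0},
    {"dx":0.12,"dy":0.017,"dz":0,"wx":0,"wy":0,"wz":0},
    {"dx":0.16,"dy":0.023,"dz":0,"wx":0,"wy":0,"wz":0},
    {"dx":0.2,"dy":0.029,"dz":0,"wx":0,"wy":0,"wz":0},
    {"dx":0.24,"dy":0.035,"dz":0,"wx":0,"wy":0,"wz":0},
    {"dx":0.28,"dy":0.04,"dz":0,"wx":0,"wy":0,"wz":0},
    {"dx":0.32,"dy":0.046,"dz":0,"wx":0,"wy":0,"wz":0},
    {"dx":0.36,"dy":0.052,"dz":0,"wx":0,"wy":0,"wz":0},
    {"dx":0.4,"dy":0.058,"dz":0,"wx":0,"wy":0,"wz":0}
  ]
}}

```text
time_s: 6.27
position: [504.8, 251.3, 159.8]
ee_rot: [-2.019, -2.404, 0.005]
wrist_force: [1.0, -0.3, -0.3]
finger_gap: 85.6
gripper_force: 0.0
```

Request:
{"method": "move_arm", "body": {
  "rows": [
    {"dx":0.04,"dy":0.006,"dz":0,"wx":0,"wy":0,"wz":0},
    {"dx":0.08,"dy":0.012,"dz":0,"wx":0,"wy":0,"wz":0},
    {"dx":0.12,"dy":0.017,"dz":0,"wx":0,"wy":0,"wz":0},
    {"dx":0.16,"dy":0.023,"dz":0,"wx":0,"wy":0,"wz":0},
    {"dx":0.177,"dy":0.025,"dz":0,"wx":0,"wy":0,"wz":0},
    {"dx":0.177,"dy":0.025,"dz":0,"wx":0,"wy":0,"wz":0},
    {"dx":0.177,"dy":0.025,"dz":0,"wx":0,"wy":0,"wz":0},
    {"dx":0.177,"dy":0.025,"dz":0,"wx":0,"wy":0,"wz":0}
  ]
}}

```text
time_s: 6.93
position: [499.8, 427.0, 160.0]
ee_rot: [-2.02, -2.405, 0.005]
wrist_force: [-0.7, -1.3, -0.6]
finger_gap: 85.4
gripper_force: 0.0
```

```bash
python3 - <<'E'
from m import *
W=snap('wrist','w4');T=load('top0');s=env.read_state();print(s['position'],s['joints'].round(2) if hasattr(s['joints'],'round') else s['joints'])
for b in blobs(W,(3,100,30),(17,255,255),(180,330,100,260),200)[:3]:
    ys,xs=np.nonzero(b[2]);(u,v),r=cv2.minEnclosingCircle(np.stack([xs+180,ys+100],1).astype(np.float32))
    print(b[0],b[1],(u,v),r,tri(W,b[0],T,(124.7,203.4)),plane(W,b[0],32))
go([501.3,428.1,14],10)
E
```

```text
[500.27628572 426.76218879 160.49616043] [ 0.53  0.43  1.44 -0.    1.27  0.35]
[254.75864749 178.74854256] 2573 (255.0, 180.0) 30.083316802978516 (array([501.68717892, 428.37944722,  27.09070419]), np.float64(0.16788497718342535)) [501.48029349 429.82256778  32.        ]
shift [0.0013 0.0016 0.1465] wz -0.002 alt 3.14 J6 0.35 t 6.98
```

Request:
{"method": "move_arm", "body": {
  "rows": [
    {"dx":0.002,"dy":0.001,"dz":0.04,"wx":0,"wy":0,"wz":0},
    {"dx":0.002,"dy":0.001,"dz":0.08,"wx":0,"wy":0,"wz":0},
    {"dx":0.002,"dy":0.001,"dz":0.12,"wx":0,"wy":0,"wz":0},
    {"dx":0.002,"dy":0.001,"dz":0.145,"wx":0,"wy":0,"wz":0},
    {"dx":0.002,"dy":0.001,"dz":0.151,"wx":0,"wy":0,"wz":0},
    {"dx":0.002,"dy":0.001,"dz":0.151,"wx":0,"wy":0,"wz":0},
    {"dx":0.002,"dy":0.001,"dz":0.151,"wx":0,"wy":0,"wz":0}
  ]
}}

```text
time_s: 7.57
position: [502.5, 430.1, 12.2]
ee_rot: [2.021, 2.404, 0.002]
wrist_force: [-0.5, 0.1, 0.6]
finger_gap: 85.8
gripper_force: 0.0
```

Request:
{"method": "move_arm", "body": {
  "rows": [
    {"dx":0,"dy":0,"dz":0,"wx":0,"wy":0,"wz":0},
    {"dx":0,"dy":0,"dz":0,"wx":0,"wy":0,"wz":0},
    {"dx":0,"dy":0,"dz":0,"wx":0,"wy":0,"wz":0},
    {"dx":0,"dy":0,"dz":0,"wx":0,"wy":0,"wz":0},
    {"dx":0,"dy":0,"dz":0,"wx":0,"wy":0,"wz":0},
    {"dx":0,"dy":0,"dz":0,"wx":0,"wy":0,"wz":0},
    {"dx":0,"dy":0,"dz":0,"wx":0,"wy":0,"wz":0}
  ],
  "hand": 1,
  "force": 30
}}

```text
time_s: 8.15
position: [503.1, 431.3, 13.9]
ee_rot: [2.019, 2.405, 0.007]
wrist_force: [-1.0, -0.5, 6.6]
finger_gap: 58.7
gripper_force: 31.2
```

Request:
{"method": "move_arm", "body": {
  "rows": [
    {"dx":0,"dy":0,"dz":-0.03,"wx":0,"wy":0,"wz":0},
    {"dx":0,"dy":0,"dz":-0.07,"wx":0,"wy":0,"wz":0},
    {"dx":0,"dy":0,"dz":-0.11,"wx":0,"wy":0,"wz":0},
    {"dx":0,"dy":0,"dz":-0.15,"wx":0,"wy":0,"wz":0},
    {"dx":0,"dy":0,"dz":-0.15,"wx":0,"wy":0,"wz":0},
    {"dx":0,"dy":0,"dz":-0.15,"wx":0,"wy":0,"wz":0}
  ]
}}

```text
time_s: 8.65
position: [503.7, 432.0, 166.5]
ee_rot: [2.018, 2.404, 0.014]
wrist_force: [-0.7, 0.3, -0.7]
finger_gap: 58.4
gripper_force: 32.7
```

```bash
python3 - <<'E'
from m import *
W=snap('wrist','w5');S=snap('scene','s5');s=env.read_state();print(s['position'],s['finger_gap'],s['gripper_force'])
print(proj(S,np.array([501,428,180])),proj(W,np.array([501,428,185])))
go([519.3,-155.1,160],10)
cv2.imwrite('pics/z5.png',np.hstack([cv2.resize(cv2.imread('pics/w5.png'),(400,300)),cv2.resize(cv2.imread('pics/s5.png')[80:200,310:430],(300,300))]))
E
```

```text
[501.04596837 430.33341825 161.15002037] 58.52620372965261 32.73430824279785
[370.10104018 140.69282595] [246.18255859 272.40694639]
shift [-0.5797 -0.0835  0.0011] wz -0.0 alt 3.141 J6 0.36 t 8.75
```

View pics/z5.png

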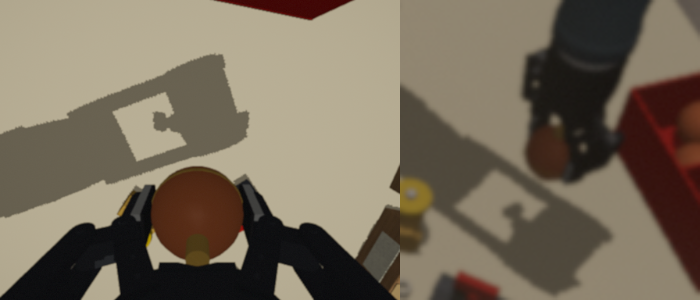

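The ball is held upright at (197,215) in the picture. Carrying it to the coupling.

Request:
{"method": "move_arm", "body": {
  "rows": [
    {"dx":-0.03,"dy":-0.004,"dz":0,"wx":0,"wy":0,"wz":0},
    {"dx":-0.07,"dy":-0.01,"dz":0,"wx":0,"wy":0,"wz":0},
    {"dx":-0.11,"dy":-0.016,"dz":0,"wx":0,"wy":0,"wz":0},
    {"dx":-0.15,"dy":-0.022,"dz":0,"wx":0,"wy":0,"wz":0},
    {"dx":-0.19,"dy":-0.027,"dz":0,"wx":0,"wy":0,"wz":0},
    {"dx":-0.23,"dy":-0.033,"dz":0,"wx":0,"wy":0,"wz":0},
    {"dx":-0.27,"dy":-0.039,"dz":0,"wx":0,"wy":0,"wz":0},
    {"dx":-0.31,"dy":-0.045,"dz":0,"wx":0,"wy":0,"wz":0},
    {"dx":-0.35,"dy":-0.05,"dz":0,"wx":0,"wy":0,"wz":0},
    {"dx":-0.39,"dy":-0.056,"dz":0,"wx":0,"wy":0,"wz":0}
  ]
}}

```text
time_s: 9.58
position: [512.0, 35.0, 159.1]
ee_rot: [-2.018, -2.404, 0.003]
wrist_force: [1.6, -0.0, -0.6]
finger_gap: 58.5
gripper_force: 32.7
```

Request:
{"method": "move_arm", "body": {
  "rows": [
    {"dx":-0.04,"dy":-0.006,"dz":0,"wx":0,"wy":0,"wz":0},
    {"dx":-0.08,"dy":-0.012,"dz":0,"wx":0,"wy":0,"wz":0},
    {"dx":-0.12,"dy":-0.017,"dz":0,"wx":0,"wy":0,"wz":0},
    {"dx":-0.155,"dy":-0.022,"dz":0,"wx":0,"wy":0,"wz":0},
    {"dx":-0.18,"dy":-0.026,"dz":0,"wx":0,"wy":0,"wz":0},
    {"dx":-0.188,"dy":-0.027,"dz":0,"wx":0,"wy":0,"wz":0},
    {"dx":-0.188,"dy":-0.027,"dz":0,"wx":0,"wy":0,"wz":0},
    {"dx":-0.188,"dy":-0.027,"dz":0,"wx":0,"wy":0,"wz":0},
    {"dx":-0.188,"dy":-0.027,"dz":0,"wx":0,"wy":0,"wz":0},
    {"dx":-0.188,"dy":-0.027,"dz":0,"wx":0,"wy":0,"wz":0}
  ]
}}

```text
time_s: 10.42
position: [519.4, -151.4, 160.4]
ee_rot: [-2.017, -2.407, -0.0]
wrist_force: [-0.0, -0.1, -0.0]
finger_gap: 58.3
gripper_force: 32.7
```

```bash
python3 - <<'E'
from m import *
W=snap('wrist','w6');S=snap('scene','s6')
P=[]
for i in range(4): env.read_camera('top'); P.append(env.read_state()['position'])
p=np.mean(P,0); print(np.round(P,1).tolist(),p)
b=blobs(W,(0,80,20),(17,255,255),(170,330,190,360),500)[0]
ys,xs=np.nonzero(b[2]);print(b[0],b[1],xs.min()+170,xs.max()+170,ys.min()+190)
for z in(19.5,):
  c=p+[0,-1,z]; ring=np.array([proj(W,c+30*np.array(v)) for v in((0,0,0),)]);print('pred centre',ring)
s=dict(env.read_state());s['position']=p;go([519.8,-154.8,84.5],10,s)
E
```

```text
[[519.7, -152.0, 160.8], [519.7, -152.3, 160.9], [519.7, -152.5, 161.0], [519.7, -152.7, 160.9]] [ 519.7348567  -152.3802357   160.90604637]
[251.43737045 256.00192479] 13508 170 329 190
pred centre [[252.37790744 271.75886756]]
shift [-0.0024 -0.0004  0.0764] wz 0.0 alt -3.141 J6 -0.68 t 10.72
```

Request:
{"method": "move_arm", "body": {
  "rows": [
    {"dx":-0.002,"dy":0,"dz":0.03,"wx":0,"wy":0,"wz":0},
    {"dx":-0.002,"dy":0,"dz":0.05,"wx":0,"wy":0,"wz":0},
    {"dx":-0.002,"dy":0,"dz":0.065,"wx":0,"wy":0,"wz":0},
    {"dx":-0.002,"dy":0,"dz":0.071,"wx":0,"wy":0,"wz":0},
    {"dx":-0.002,"dy":0,"dz":0.074,"wx":0,"wy":0,"wz":0},
    {"dx":-0.002,"dy":0,"dz":0.076,"wx":0,"wy":0,"wz":0},
    {"dx":-0.002,"dy":0,"dz":0.076,"wx":0,"wy":0,"wz":0},
    {"dx":-0.002,"dy":0,"dz":0.076,"wx":0,"wy":0,"wz":0}
  ]
}}

```text
time_s: 11.38
position: [520.8, -155.6, 86.0]
ee_rot: [2.019, 2.404, 0.001]
wrist_force: [-0.0, 0.7, 1.3]
finger_gap: 58.2
gripper_force: 32.9
```

```bash
python3 - <<'E'
from m import *
S=snap('scene','s7');s=env.read_state();print(s['position'],s['wrist_force'])
W=snap('wrist','w7')
cv2.imwrite('pics/z7.png',np.hstack([cv2.resize(cv2.imread('pics/w7.png'),(400,300)),cv2.resize(cv2.imread('pics/s7.png')[160:260,115:215],(300,300))]))
E
```

```text
[ 520.72998667 -155.60623273   85.93656811] [ 0.02232623 -1.37875506  1.8277939 ]
```

View pics/z7.png

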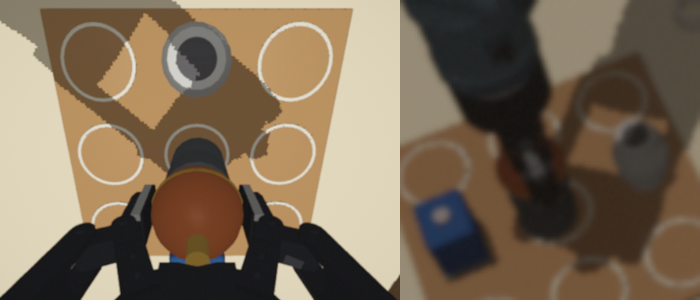

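The ball (197,213) is centred over the coupling. I'll lower it 2 mm, release and back off.

Request:
{"method": "move_arm", "body": {
  "rows": [
    {"dx":0,"dy":0,"dz":0.001,"wx":0,"wy":0,"wz":0},
    {"dx":0,"dy":0,"dz":0.002,"wx":0,"wy":0,"wz":0},
    {"dx":0,"dy":0,"dz":0.002,"wx":0,"wy":0,"wz":0},
    {"dx":0,"dy":0,"dz":0.002,"wx":0,"wy":0,"wz":0}
  ]
}}

```text
time_s: 11.82
position: [521.7, -156.6, 85.2]
ee_rot: [2.017, 2.402, 0.0]
wrist_force: [-0.9, -2.5, 11.8]
finger_gap: 58.4
gripper_force: 33.7
```

Request:
{"method": "move_arm", "body": {
  "rows": [
    {"dx":0,"dy":0,"dz":0,"wx":0,"wy":0,"wz":0},
    {"dx":0,"dy":0,"dz":0,"wx":0,"wy":0,"wz":0},
    {"dx":0,"dy":0,"dz":0,"wx":0,"wy":0,"wz":0},
    {"dx":0,"dy":0,"dz":0,"wx":0,"wy":0,"wz":0},
    {"dx":0,"dy":0,"dz":-0.005,"wx":0,"wy":0,"wz":0},
    {"dx":0,"dy":0,"dz":-0.03,"wx":0,"wy":0,"wz":0},
    {"dx":0,"dy":0,"dz":-0.07,"wx":0,"wy":0,"wz":0},
    {"dx":0,"dy":0,"dz":-0.11,"wx":0,"wy":0,"wz":0},
    {"dx":0,"dy":0,"dz":-0.13,"wx":0,"wy":0,"wz":0},
    {"dx":0,"dy":0,"dz":-0.13,"wx":0,"wy":0,"wz":0}
  ],
  "hand": 0
}}

```text
time_s: 12.65
position: [523.0, -156.7, 219.3]
ee_rot: [2.013, 2.398, 0.003]
wrist_force: [1.7, 0.1, 0.9]
finger_gap: 85.4
gripper_force: 0.0
```

```bash
python3 - <<'E'
from m import *
W=snap('wrist','w8');S=snap('scene','s8');T=snap('top','t8')
s=env.read_state();print(s['position'])
b=[blobs(c,(3,120,25),(11,255,255),R,30) for c,R in((W,(210,300,130,270)),(S,(140,190,180,240)),(T,(330,365,175,215)))]
for x in b: print([(y[0],y[1]) for y in x[:2]])
if b[1] and b[0]: print(tri(W,b[0][0][0],S,b[1][0][0]))
go([572.4,332,160],45.3-90)
# switch/check sanity and the rest: gate
cv2.imwrite('pics/z8.png',np.hstack([cv2.resize(cv2.imread('pics/w8.png'),(400,300)),cv2.resize(cv2.imread('pics/s8.png')[160:260,115:215],(300,300))]))
E
```

```text
[ 519.4629215  -154.8796005   212.17687156]
[(array([249.75119808, 187.23921725]), np.int32(2504))]
[(array([157.51132686, 215.67961165]), np.int32(309))]
[(array([357.0652921 , 187.50171821]), np.int32(291))]
(array([ 522.20054546, -160.45201367,  101.27443216]), np.float64(0.36319507768956605))
shift [0.4703 0.1365 0.0524] wz 0.954 alt -2.187 J6 -0.68 t 12.8
```

View pics/z8.png

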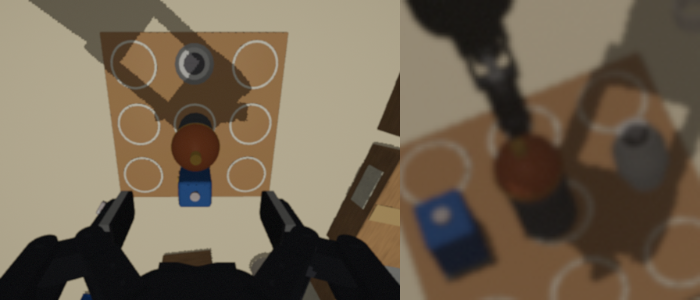

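The float is seated on the coupling, ball at about (195,147) in the picture, height about 102 mm. Next is the valve.

Request:
{"method": "move_arm", "body": {
  "rows": [
    {"dx":0.03,"dy":0.009,"dz":0,"wx":0,"wy":0,"wz":0.08},
    {"dx":0.07,"dy":0.02,"dz":0,"wx":0,"wy":0,"wz":0.18},
    {"dx":0.11,"dy":0.032,"dz":0,"wx":0,"wy":0,"wz":0.28},
    {"dx":0.15,"dy":0.043,"dz":0,"wx":0,"wy":0,"wz":0.38},
    {"dx":0.19,"dy":0.055,"dz":0,"wx":0,"wy":0,"wz":0.48},
    {"dx":0.23,"dy":0.067,"dz":0.01,"wx":0,"wy":0,"wz":0.58},
    {"dx":0.27,"dy":0.078,"dz":0.02,"wx":0,"wy":0,"wz":0.68},
    {"dx":0.31,"dy":0.09,"dz":0.03,"wx":0,"wy":0,"wz":0.78},
    {"dx":0.35,"dy":0.102,"dz":0.04,"wx":0,"wy":0,"wz":0.88},
    {"dx":0.39,"dy":0.113,"dz":0.05,"wx":0,"wy":0,"wz":0.954}
  ]
}}

```text
time_s: 13.63
position: [561.6, 244.4, 161.2]
ee_rot: [-2.902, -1.203, 0.006]
wrist_force: [0.7, -1.1, 0.6]
finger_gap: 85.7
gripper_force: 0.0
```

```bash
python3 - <<'E'
from m import *
P=[]
for i in range(3): env.read_camera('top'); P.append(env.read_state()['position'])
s=dict(env.read_state());s['position']=np.mean(P,0);print(s['position'])
go([572.4,332,160],45.3-90,s)
E
```

```text
[560.07176615 247.9538243  159.47537854]
shift [ 0.0686 -0.05   -0.0007] wz 0.005 alt -3.137 J6 0.99 t 13.78
```

Request:
{"method": "move_arm", "body": {
  "rows": [
    {"dx":0.03,"dy":-0.022,"dz":0,"wx":0,"wy":0,"wz":0},
    {"dx":0.055,"dy":-0.04,"dz":0,"wx":0,"wy":0,"wz":0},
    {"dx":0.0686,"dy":-0.05,"dz":0,"wx":0,"wy":0,"wz":0},
    {"dx":0.0686,"dy":-0.05,"dz":0,"wx":0,"wy":0,"wz":0},
    {"dx":0.0686,"dy":-0.05,"dz":0,"wx":0,"wy":0,"wz":0},
    {"dx":0.0686,"dy":-0.05,"dz":0,"wx":0,"wy":0,"wz":0}
  ]
}}

```text
time_s: 14.28
position: [575.5, 324.9, 163.2]
ee_rot: [2.899, 1.209, -0.004]
wrist_force: [0.1, -0.2, -0.8]
finger_gap: 85.5
gripper_force: 0.0
```

```bash
python3 - <<'E'
from m import *
P=[]
for i in range(3): env.read_camera('top'); P.append(env.read_state()['position'])
W=snap('wrist','w9')
s=dict(env.read_state());s['position']=np.mean(P,0);print(s['position'])
T=load('top0')
r=blobs(W,(0,180,60),(4,255,255),(150,350,80,280))[0];print('red',r[0],r[1],tri(W,r[0],T,(159.5,173)),plane(W,r[0],64))
ys,xs=np.nonzero(r[2]);Q=np.array([plane(W,(x+150,y+80),66)[:2] for x,y in zip(xs,ys)]);print(cv2.minAreaRect(Q.astype(np.float32)))
w,V=np.linalg.eigh(np.cov(Q.T)); a=np.degrees(np.arctan2(V[1,1],V[0,1]));print('axis',a)
go([572.4,332,44],a-90,s)
E
```

```text
[575.82685319 324.90976445 163.78082866]
red [244.45123726 185.97088792] 687 (array([573.00610392, 332.68421898,  63.22050659]), np.float64(0.05182307508498008)) [573.22076101 332.83240984  64.        ]
((572.85546875, 332.2961730957031), (49.998008728027344, 15.161945343017578), 45.29118347167969)
axis 45.288947502278425
shift [ 0.0027 -0.0074  0.1198] wz -0.001 alt 3.14 J6 1.12 t 14.48
```

View pics/w9.png

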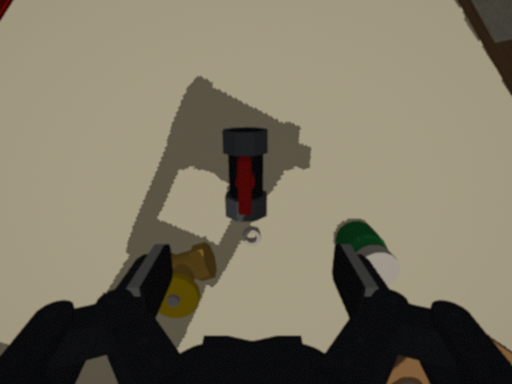

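The valve lies straight between the fingers, handle at (244,186), triangulated at (573,332,63). Going down on the handle.

Request:
{"method": "move_arm", "body": {
  "rows": [
    {"dx":0.003,"dy":-0.007,"dz":0.03,"wx":0,"wy":0,"wz":0},
    {"dx":0.003,"dy":-0.007,"dz":0.07,"wx":0,"wy":0,"wz":0},
    {"dx":0.003,"dy":-0.007,"dz":0.1,"wx":0,"wy":0,"wz":0},
    {"dx":0.003,"dy":-0.007,"dz":0.114,"wx":0,"wy":0,"wz":0},
    {"dx":0.003,"dy":-0.007,"dz":0.114,"wx":0,"wy":0,"wz":0},
    {"dx":0.003,"dy":-0.007,"dz":0.114,"wx":0,"wy":0,"wz":0}
  ]
}}

```text
time_s: 14.98
position: [573.2, 333.3, 50.4]
ee_rot: [2.899, 1.209, -0.001]
wrist_force: [0.1, -0.7, 0.6]
finger_gap: 85.6
gripper_force: 0.0
```

Request:
{"method": "move_arm", "body": {
  "rows": [
    {"dx":0,"dy":0,"dz":0,"wx":0,"wy":0,"wz":0},
    {"dx":0,"dy":0,"dz":0,"wx":0,"wy":0,"wz":0},
    {"dx":0,"dy":0,"dz":0,"wx":0,"wy":0,"wz":0},
    {"dx":0,"dy":0,"dz":0,"wx":0,"wy":0,"wz":0},
    {"dx":0,"dy":0,"dz":0,"wx":0,"wy":0,"wz":0},
    {"dx":0,"dy":0,"dz":0,"wx":0,"wy":0,"wz":0},
    {"dx":0,"dy":0,"dz":0,"wx":0,"wy":0,"wz":0},
    {"dx":0,"dy":0,"dz":0,"wx":0,"wy":0,"wz":0},
    {"dx":0,"dy":0,"dz":0,"wx":0,"wy":0,"wz":0},
    {"dx":0,"dy":0,"dz":0,"wx":0,"wy":0,"wz":0}
  ],
  "hand": 1,
  "force": 60
}}

```text
time_s: 15.82
position: [573.5, 333.8, 51.2]
ee_rot: [2.899, 1.21, 0.002]
wrist_force: [-1.0, -0.7, 6.1]
finger_gap: 12.5
gripper_force: 58.6
```

```bash
python3 - <<'E'
from m import *
P=[]
for i in range(3): env.read_camera('top'); P.append(env.read_state()['position'])
s=dict(env.read_state());s['position']=np.mean(P,0);print(s['position'],s['finger_gap'],s['gripper_force'])
go([446.3,-259.4,180],10,s)
E
```

```text
[573.52396219 333.81866355  51.14709877] 12.495692237304606 58.59546482563019
shift [-0.5111  0.3268 -0.1291] wz -0.955 alt 2.187 J6 1.13 t 15.97
```

Request:
{"method": "move_arm", "body": {
  "rows": [
    {"dx":0,"dy":0,"dz":-0.03,"wx":0,"wy":0,"wz":0},
    {"dx":0,"dy":0,"dz":-0.07,"wx":0,"wy":0,"wz":0},
    {"dx":0,"dy":0,"dz":-0.11,"wx":0,"wy":0,"wz":0},
    {"dx":-0.017,"dy":0.011,"dz":-0.145,"wx":0,"wy":0,"wz":-0.06},
    {"dx":-0.042,"dy":0.027,"dz":-0.17,"wx":0,"wy":0,"wz":-0.14},
    {"dx":-0.075,"dy":0.048,"dz":-0.18,"wx":0,"wy":0,"wz":-0.22},
    {"dx":-0.11,"dy":0.07,"dz":-0.18,"wx":0,"wy":0,"wz":-0.3},
    {"dx":-0.143,"dy":0.091,"dz":-0.18,"wx":0,"wy":0,"wz":-0.38},
    {"dx":-0.177,"dy":0.113,"dz":-0.18,"wx":0,"wy":0,"wz":-0.46},
    {"dx":-0.21,"dy":0.134,"dz":-0.18,"wx":0,"wy":0,"wz":-0.54}
  ]
}}

```text
time_s: 16.8
position: [519.4, 88.6, 229.8]
ee_rot: [-2.467, -1.945, 0.001]
wrist_force: [0.7, -0.7, -1.8]
finger_gap: 12.5
gripper_force: 58.6
```

```bash
python3 - <<'E'
from m import *
P=[]
for i in range(3): env.read_camera('top'); P.append(env.read_state()['position'])
s=dict(env.read_state());s['position']=np.mean(P,0);print(s['position'],s['finger_gap'],s['gripper_force'])
go([446.3,-259.4,230],10,s)
E
```

```text
[519.31848249  85.171687   229.66451893] 12.9534111705409 58.71913433074951
shift [-3.52e-01  1.25e-02 -2.00e-04] wz -0.419 alt 2.723 J6 0.19 t 16.95
```

Request:
{"method": "move_arm", "body": {
  "rows": [
    {"dx":-0.035,"dy":0.001,"dz":0,"wx":0,"wy":0,"wz":-0.06},
    {"dx":-0.075,"dy":0.003,"dz":0,"wx":0,"wy":0,"wz":-0.14},
    {"dx":-0.115,"dy":0.004,"dz":0,"wx":0,"wy":0,"wz":-0.22},
    {"dx":-0.155,"dy":0.006,"dz":0,"wx":0,"wy":0,"wz":-0.3},
    {"dx":-0.195,"dy":0.007,"dz":0,"wx":0,"wy":0,"wz":-0.38},
    {"dx":-0.235,"dy":0.008,"dz":0,"wx":0,"wy":0,"wz":-0.419},
    {"dx":-0.275,"dy":0.01,"dz":0,"wx":0,"wy":0,"wz":-0.419},
    {"dx":-0.31,"dy":0.011,"dz":0,"wx":0,"wy":0,"wz":-0.419},
    {"dx":-0.337,"dy":0.012,"dz":0,"wx":0,"wy":0,"wz":-0.419},
    {"dx":-0.352,"dy":0.0125,"dz":0,"wx":0,"wy":0,"wz":-0.419}
  ]
}}

```text
time_s: 17.78
position: [448.8, -257.0, 229.9]
ee_rot: [2.017, 2.409, -0.001]
wrist_force: [-0.2, 0.2, -0.2]
finger_gap: 12.6
gripper_force: 58.7
```

Request:
{"method": "move_arm", "body": {
  "rows": [
    {"dx":0,"dy":0,"dz":0,"wx":0,"wy":0,"wz":0},
    {"dx":0,"dy":0,"dz":0.01,"wx":0,"wy":0,"wz":0},
    {"dx":0,"dy":0,"dz":0.03,"wx":0,"wy":0,"wz":0},
    {"dx":0,"dy":0,"dz":0.06,"wx":0,"wy":0,"wz":0},
    {"dx":0,"dy":0,"dz":0.09,"wx":0,"wy":0,"wz":0},
    {"dx":0,"dy":0,"dz":0.11,"wx":0,"wy":0,"wz":0},
    {"dx":0,"dy":0,"dz":0.12,"wx":0,"wy":0,"wz":0},
    {"dx":0,"dy":0,"dz":0.12,"wx":0,"wy":0,"wz":0},
    {"dx":0,"dy":0,"dz":0.12,"wx":0,"wy":0,"wz":0}
  ]
}}

```text
time_s: 18.53
position: [449.5, -253.7, 110.2]
ee_rot: [-2.012, -2.412, -0.0]
wrist_force: [-0.8, -0.6, -1.1]
finger_gap: 12.5
gripper_force: 58.7
```

```bash
python3 - <<'E'
from m import *
P=[]
for i in range(3): env.read_camera('top'); P.append(env.read_state()['position'])
s=dict(env.read_state());s['position']=np.mean(P,0);print(s['position'],s['finger_gap'],s['gripper_force'])
go([446.3,-259.4,63],10,s)
W=snap('wrist','w10');S=snap('scene','s10');
cv2.imwrite('pics/z10.png',np.hstack([cv2.resize(cv2.imread('pics/w10.png'),(400,300)),cv2.resize(cv2.imread('pics/s10.png')[140:260,90:210],(300,300))]))
E
```

```text
[ 450.20154231 -254.93935959  111.62233386] 12.614986659783817 58.734025955200195
shift [-0.0036 -0.0047  0.0486] wz 0.005 alt -3.137 J6 -0.92 t 18.68
```

View pics/z10.png

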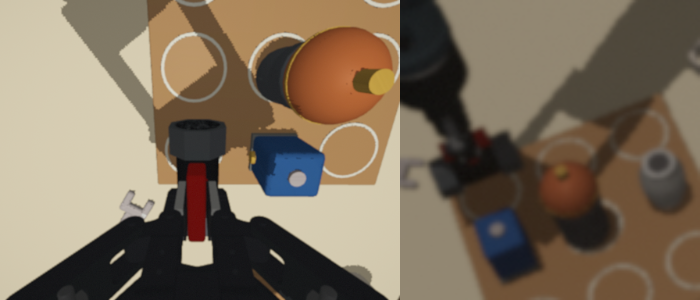

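The valve is held level, aligned with the rows, in front of the switch. Lowering.

Request:
{"method": "move_arm", "body": {
  "rows": [
    {"dx":-0.003,"dy":-0.004,"dz":0.02,"wx":0,"wy":0,"wz":0},
    {"dx":-0.003,"dy":-0.0045,"dz":0.035,"wx":0,"wy":0,"wz":0},
    {"dx":-0.003,"dy":-0.0045,"dz":0.043,"wx":0,"wy":0,"wz":0},
    {"dx":-0.003,"dy":-0.0045,"dz":0.046,"wx":0,"wy":0,"wz":0},
    {"dx":-0.003,"dy":-0.0045,"dz":0.048,"wx":0,"wy":0,"wz":0},
    {"dx":-0.003,"dy":-0.0045,"dz":0.049,"wx":0,"wy":0,"wz":0},
    {"dx":-0.003,"dy":-0.0045,"dz":0.049,"wx":0,"wy":0,"wz":0},
    {"dx":-0.003,"dy":-0.0045,"dz":0.049,"wx":0,"wy":0,"wz":0}
  ]
}}

```text
time_s: 19.45
position: [446.0, -258.5, 63.0]
ee_rot: [2.013, 2.41, 0.001]
wrist_force: [-2.2, 3.8, 5.8]
finger_gap: 12.6
gripper_force: 60.2
```

Request:
{"method": "move_arm", "body": {
  "rows": [
    {"dx":0,"dy":0,"dz":0,"wx":0,"wy":0,"wz":0},
    {"dx":0,"dy":0,"dz":0,"wx":0,"wy":0,"wz":0},
    {"dx":0,"dy":0,"dz":0,"wx":0,"wy":0,"wz":0},
    {"dx":0,"dy":0,"dz":0,"wx":0,"wy":0,"wz":0},
    {"dx":0,"dy":0,"dz":-0.01,"wx":0,"wy":0,"wz":0},
    {"dx":0,"dy":0,"dz":-0.04,"wx":0,"wy":0,"wz":0},
    {"dx":0,"dy":0,"dz":-0.08,"wx":0,"wy":0,"wz":0},
    {"dx":0,"dy":0,"dz":-0.12,"wx":0,"wy":0,"wz":0},
    {"dx":0,"dy":0,"dz":-0.15,"wx":0,"wy":0,"wz":0},
    {"dx":0,"dy":0,"dz":-0.15,"wx":0,"wy":0,"wz":0}
  ],
  "hand": 0.5
}}

```text
time_s: 20.28
position: [448.3, -261.3, 219.6]
ee_rot: [2.005, 2.401, -0.001]
wrist_force: [1.1, -0.6, 0.7]
finger_gap: 42.6
gripper_force: 0.0
```

```bash
python3 - <<'E'
from m import *
P=[]
for i in range(3): T=snap('top','t11'); P.append(env.read_state()['position'])
s=dict(env.read_state());s['position']=np.mean(P,0);print(s['position'],s['finger_gap'])
W=snap('wrist','w11')
r=blobs(W,(0,180,60),(5,255,255),(150,350,80,300))[0];print('red',r[0],r[1],plane(W,r[0],76))
ys,xs=np.nonzero(r[2]);Q=np.array([plane(W,(x+150,y+80),78)[:2] for x,y in zip(xs,ys)]);print(cv2.minAreaRect(Q.astype(np.float32)))
for cl in (10,100,55): go([440.7,302,215],cl,s)
E
```

```text
[ 446.06606728 -259.28235093  213.72564764] 42.437380118537526
red [253.46644295 178.0033557 ] 596 [ 446.10205547 -257.02738353   76.        ]
((445.87908935546875, -258.3490905761719), (16.242916107177734, 53.23130416870117), 10.902393341064453)
shift [ 0.5533  0.0946 -0.0015] wz 0.004 alt -3.137 J6 -0.94 t 20.43
shift [ 0.5533  0.0946 -0.0015] wz -1.566 alt 1.575 J6 -0.94 t 20.43
shift [ 0.5533  0.0946 -0.0015] wz -0.781 alt 2.361 J6 -0.94 t 20.43
```

The valve is placed within about 2 mm and 1° of its spot. Now the gate.

Request:
{"method": "move_arm", "body": {
  "rows": [
    {"dx":0.03,"dy":0.005,"dz":0,"wx":0,"wy":0,"wz":0},
    {"dx":0.07,"dy":0.012,"dz":0,"wx":0,"wy":0,"wz":0},
    {"dx":0.11,"dy":0.019,"dz":0,"wx":0,"wy":0,"wz":0},
    {"dx":0.15,"dy":0.026,"dz":0,"wx":0,"wy":0,"wz":0},
    {"dx":0.19,"dy":0.032,"dz":0,"wx":0,"wy":0,"wz":0},
    {"dx":0.23,"dy":0.039,"dz":0,"wx":0,"wy":0,"wz":0},
    {"dx":0.27,"dy":0.046,"dz":0,"wx":0,"wy":0,"wz":0},
    {"dx":0.31,"dy":0.053,"dz":0,"wx":0,"wy":0,"wz":0},
    {"dx":0.35,"dy":0.06,"dz":0,"wx":0,"wy":0,"wz":0},
    {"dx":0.39,"dy":0.067,"dz":0,"wx":0,"wy":0,"wz":0}
  ],
  "hand": 0
}}

```text
time_s: 21.32
position: [440.0, 139.1, 209.5]
ee_rot: [-2.013, -2.409, 0.004]
wrist_force: [0.9, -0.4, 0.6]
finger_gap: 85.4
gripper_force: 0.0
```

Request:
{"method": "move_arm", "body": {
  "rows": [
    {"dx":0.04,"dy":0.007,"dz":0.01,"wx":0,"wy":0,"wz":0},
    {"dx":0.08,"dy":0.014,"dz":0.02,"wx":0,"wy":0,"wz":0},
    {"dx":0.12,"dy":0.02,"dz":0.03,"wx":0,"wy":0,"wz":0},
    {"dx":0.15,"dy":0.026,"dz":0.04,"wx":0,"wy":0,"wz":0},
    {"dx":0.163,"dy":0.028,"dz":0.05,"wx":0,"wy":0,"wz":0},
    {"dx":0.163,"dy":0.028,"dz":0.05,"wx":0,"wy":0,"wz":0},
    {"dx":0.163,"dy":0.028,"dz":0.05,"wx":0,"wy":0,"wz":0},
    {"dx":0.163,"dy":0.028,"dz":0.05,"wx":0,"wy":0,"wz":0}
  ]
}}

```text
time_s: 21.98
position: [439.6, 301.7, 160.3]
ee_rot: [-2.014, -2.41, 0.004]
wrist_force: [0.5, 0.0, 0.0]
finger_gap: 85.2
gripper_force: 0.0
```

```bash
python3 - <<'E'
from m import *
P=[]
for i in range(3): T=snap('top','t12'); P.append(env.read_state()['position'])
s=dict(env.read_state());s['position']=np.mean(P,0);print(s['position'],s['finger_gap'])
W=snap('wrist','w12')
for y in blobs(W,(21,150,80),(32,255,255),(150,350,60,300),300)[:2]: print('yel',y[0],y[1],tri(W,y[0],load('top0'),(171.3,225)),plane(W,y[0],75))
go([440.7,302,52],10,s)
E
```

```text
[440.44836751 301.5728149  161.30633889] 85.6698760469195
yel [253.33024842 193.46955675] 2053 (array([441.55460173, 301.06879789,  67.79098435]), np.float64(0.43290389132543694)) [441.27728512 303.60133361  75.        ]
shift [0.0004 0.0003 0.1093] wz 0.003 alt -3.139 J6 0.2 t 22.13
```

View pics/w12.png

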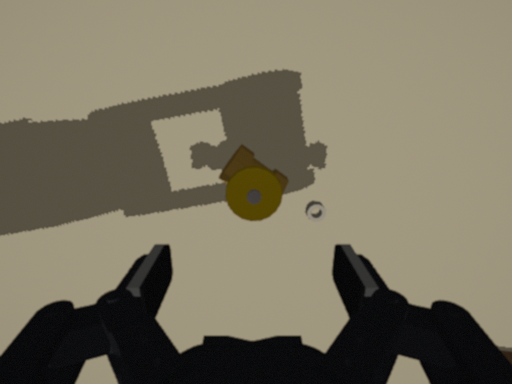

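The wheel is at (254,194), triangulated at about (441,302,70). Descending to grip it.

Request:
{"method": "move_arm", "body": {
  "rows": [
    {"dx":0.001,"dy":0.001,"dz":0.03,"wx":0,"wy":0,"wz":0},
    {"dx":0.001,"dy":0.001,"dz":0.07,"wx":0,"wy":0,"wz":0},
    {"dx":0.001,"dy":0.001,"dz":0.1,"wx":0,"wy":0,"wz":0},
    {"dx":0.001,"dy":0.001,"dz":0.113,"wx":0,"wy":0,"wz":0},
    {"dx":0.001,"dy":0.001,"dz":0.113,"wx":0,"wy":0,"wz":0},
    {"dx":0.001,"dy":0.001,"dz":0.113,"wx":0,"wy":0,"wz":0}
  ]
}}

```text
time_s: 22.68
position: [441.1, 303.2, 48.2]
ee_rot: [-2.015, -2.41, 0.001]
wrist_force: [0.3, 0.1, 0.0]
finger_gap: 85.3
gripper_force: 0.0
```

Request:
{"method": "move_arm", "body": {
  "rows": [
    {"dx":0,"dy":0,"dz":0,"wx":0,"wy":0,"wz":0},
    {"dx":0,"dy":0,"dz":0,"wx":0,"wy":0,"wz":0},
    {"dx":0,"dy":0,"dz":0,"wx":0,"wy":0,"wz":0},
    {"dx":0,"dy":0,"dz":0,"wx":0,"wy":0,"wz":0},
    {"dx":0,"dy":0,"dz":0,"wx":0,"wy":0,"wz":0},
    {"dx":0,"dy":0,"dz":0,"wx":0,"wy":0,"wz":0},
    {"dx":0,"dy":0,"dz":0,"wx":0,"wy":0,"wz":0},
    {"dx":0,"dy":0,"dz":0,"wx":0,"wy":0,"wz":0}
  ],
  "hand": 1,
  "force": 60
}}

```text
time_s: 23.35
position: [442.2, 304.6, 50.2]
ee_rot: [2.013, 2.41, 0.005]
wrist_force: [-1.5, 0.8, 7.1]
finger_gap: 47.9
gripper_force: 60.7
```

Request:
{"method": "move_arm", "body": {
  "rows": [
    {"dx":0,"dy":0,"dz":-0.03,"wx":0,"wy":0,"wz":0},
    {"dx":0,"dy":0,"dz":-0.07,"wx":0,"wy":0,"wz":0},
    {"dx":0,"dy":0,"dz":-0.11,"wx":0,"wy":0,"wz":0},
    {"dx":0,"dy":0,"dz":-0.14,"wx":0,"wy":0,"wz":0},
    {"dx":0,"dy":0,"dz":-0.16,"wx":0,"wy":0,"wz":0},
    {"dx":0,"dy":0,"dz":-0.16,"wx":0,"wy":0,"wz":0},
    {"dx":0,"dy":0,"dz":-0.16,"wx":0,"wy":0,"wz":0}
  ]
}}

```text
time_s: 23.93
position: [441.6, 304.1, 209.6]
ee_rot: [2.013, 2.41, 0.005]
wrist_force: [0.5, 0.1, -3.2]
finger_gap: 47.9
gripper_force: 62.7
```

```bash
python3 - <<'E'
from m import *
P=[]
for i in range(3): env.read_camera('top'); P.append(env.read_state()['position'])
s=dict(env.read_state());s['position']=np.mean(P,0);print(s['position'],s['finger_gap'],s['gripper_force'])
go([592.3,-50.8,210],10,s)
E
```

```text
[440.07823496 303.44387833 206.87470867] 48.05609440300162 62.70454287528992
shift [-0.3757  0.0867 -0.0032] wz 0.004 alt -3.137 J6 0.2 t 24.08
```

Request:
{"method": "move_arm", "body": {
  "rows": [
    {"dx":-0.025,"dy":0.006,"dz":0,"wx":0,"wy":0,"wz":0},
    {"dx":-0.06,"dy":0.014,"dz":0,"wx":0,"wy":0,"wz":0},
    {"dx":-0.1,"dy":0.023,"dz":0,"wx":0,"wy":0,"wz":0},
    {"dx":-0.14,"dy":0.032,"dz":0,"wx":0,"wy":0,"wz":0},
    {"dx":-0.18,"dy":0.041,"dz":0,"wx":0,"wy":0,"wz":0},
    {"dx":-0.22,"dy":0.051,"dz":0,"wx":0,"wy":0,"wz":0},
    {"dx":-0.26,"dy":0.06,"dz":0,"wx":0,"wy":0,"wz":0},
    {"dx":-0.3,"dy":0.069,"dz":0,"wx":0,"wy":0,"wz":0},
    {"dx":-0.34,"dy":0.078,"dz":0,"wx":0,"wy":0,"wz":0},
    {"dx":-0.375,"dy":0.0867,"dz":0,"wx":0,"wy":0,"wz":0}
  ]
}}

```text
time_s: 24.92
position: [592.5, -52.2, 205.8]
ee_rot: [-2.013, -2.408, 0.003]
wrist_force: [1.9, 1.0, -2.7]
finger_gap: 48.0
gripper_force: 62.6
```

Request:
{"method": "move_arm", "body": {
  "rows": [
    {"dx":0,"dy":0,"dz":0,"wx":0,"wy":0,"wz":0},
    {"dx":0,"dy":0,"dz":0.02,"wx":0,"wy":0,"wz":0},
    {"dx":0,"dy":0,"dz":0.05,"wx":0,"wy":0,"wz":0},
    {"dx":0,"dy":0,"dz":0.08,"wx":0,"wy":0,"wz":0},
    {"dx":0,"dy":0,"dz":0.1,"wx":0,"wy":0,"wz":0},
    {"dx":0,"dy":0,"dz":0.11,"wx":0,"wy":0,"wz":0},
    {"dx":0,"dy":0,"dz":0.11,"wx":0,"wy":0,"wz":0},
    {"dx":0,"dy":0,"dz":0.11,"wx":0,"wy":0,"wz":0},
    {"dx":0,"dy":0,"dz":0.11,"wx":0,"wy":0,"wz":0}
  ]
}}

```text
time_s: 25.67
position: [594.1, -49.9, 99.5]
ee_rot: [2.013, 2.41, 0.001]
wrist_force: [0.2, -0.4, -1.7]
finger_gap: 47.5
gripper_force: 62.7
```

```bash
python3 - <<'E'
from m import *
P=[]
for i in range(3): env.read_camera('top'); P.append(env.read_state()['position'])
s=dict(env.read_state());s['position']=np.mean(P,0);print(s['position'],s['finger_gap'],s['gripper_force'])
go([592.3,-50.0,61],10,s)
W=snap('wrist','w13');S=snap('scene','s13')
cv2.imwrite('pics/z13.png',np.hstack([cv2.resize(cv2.imread('pics/w13.png'),(400,300)),cv2.resize(cv2.imread('pics/s13.png')[150:290,120:260],(300,300))]))
E
```

```text
[594.32888022 -50.03799358  99.98139497] 47.794678502709225 62.74573802947998
shift [ 0.0005 -0.0021  0.039 ] wz 0.005 alt -3.137 J6 -0.46 t 25.82
```

View pics/z13.png

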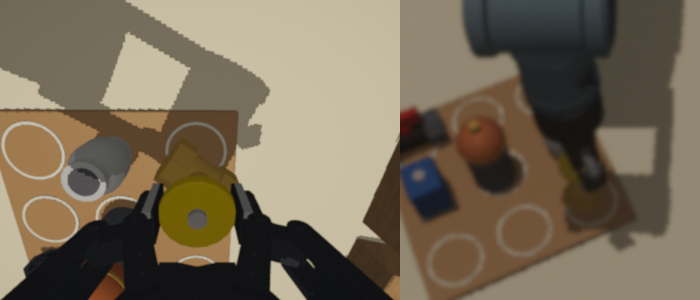

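The gate is held level, wheel at (197,212), above the back-left circle. Lowering.

Request:
{"method": "move_arm", "body": {
  "rows": [
    {"dx":0.001,"dy":-0.002,"dz":0.015,"wx":0,"wy":0,"wz":0},
    {"dx":0.001,"dy":-0.002,"dz":0.027,"wx":0,"wy":0,"wz":0},
    {"dx":0.001,"dy":-0.002,"dz":0.034,"wx":0,"wy":0,"wz":0},
    {"dx":0.001,"dy":-0.002,"dz":0.037,"wx":0,"wy":0,"wz":0},
    {"dx":0.001,"dy":-0.002,"dz":0.0385,"wx":0,"wy":0,"wz":0},
    {"dx":0.001,"dy":-0.002,"dz":0.0385,"wx":0,"wy":0,"wz":0},
    {"dx":0.001,"dy":-0.002,"dz":0.0385,"wx":0,"wy":0,"wz":0}
  ]
}}

```text
time_s: 26.5
position: [590.4, -49.1, 62.3]
ee_rot: [-2.012, -2.41, 0.002]
wrist_force: [-13.1, 2.5, 23.8]
finger_gap: 47.9
gripper_force: 64.6
```

Request:
{"method": "move_arm", "body": {
  "rows": [
    {"dx":0,"dy":0,"dz":-0.0015,"wx":0,"wy":0,"wz":0},
    {"dx":0,"dy":0,"dz":-0.0015,"wx":0,"wy":0,"wz":0},
    {"dx":0,"dy":0,"dz":-0.0015,"wx":0,"wy":0,"wz":0}
  ]
}}

```text
time_s: 26.75
position: [591.3, -49.2, 62.4]
ee_rot: [2.014, 2.411, 0.0]
wrist_force: [-4.1, 1.4, 10.3]
finger_gap: 47.9
gripper_force: 63.6
```

Request:
{"method": "move_arm", "body": {
  "rows": [
    {"dx":0,"dy":0,"dz":0,"wx":0,"wy":0,"wz":0},
    {"dx":0,"dy":0,"dz":0,"wx":0,"wy":0,"wz":0},
    {"dx":0,"dy":0,"dz":0,"wx":0,"wy":0,"wz":0},
    {"dx":0,"dy":0,"dz":0,"wx":0,"wy":0,"wz":0},
    {"dx":0,"dy":0,"dz":-0.01,"wx":0,"wy":0,"wz":0},
    {"dx":0,"dy":0,"dz":-0.04,"wx":0,"wy":0,"wz":0},
    {"dx":0,"dy":0,"dz":-0.08,"wx":0,"wy":0,"wz":0},
    {"dx":0,"dy":0,"dz":-0.12,"wx":0,"wy":0,"wz":0},
    {"dx":0,"dy":0,"dz":-0.15,"wx":0,"wy":0,"wz":0},
    {"dx":0,"dy":0,"dz":-0.15,"wx":0,"wy":0,"wz":0}
  ],
  "hand": 0.15
}}

```text
time_s: 27.58
position: [595.1, -50.2, 220.4]
ee_rot: [2.006, 2.402, 0.009]
wrist_force: [1.1, -0.7, 0.5]
finger_gap: 72.2
gripper_force: 0.0
```

Request:
{"method": "move_arm", "body": {
  "rows": [
    {"dx":0.04,"dy":0,"dz":0,"wx":0,"wy":0,"wz":0},
    {"dx":0.08,"dy":0,"dz":0,"wx":0,"wy":0,"wz":0},
    {"dx":0.12,"dy":0,"dz":0,"wx":0,"wy":0,"wz":0},
    {"dx":0.16,"dy":0,"dz":0,"wx":0,"wy":0,"wz":0},
    {"dx":0.2,"dy":0,"dz":0,"wx":0,"wy":0,"wz":0},
    {"dx":0.24,"dy":0,"dz":0,"wx":0,"wy":0,"wz":0},
    {"dx":0.28,"dy":0,"dz":0,"wx":0,"wy":0,"wz":0},
    {"dx":0.28,"dy":0,"dz":0,"wx":0,"wy":0,"wz":0}
  ]
}}

```text
time_s: 28.25
position: [538.9, 232.9, 211.7]
ee_rot: [-2.005, -2.416, -0.003]
wrist_force: [-0.2, -0.6, 0.9]
finger_gap: 72.5
gripper_force: 0.0
```

```bash
python3 - <<'E'
from m import *
T=snap('top','t14');S=snap('scene','s14')
B=np.load('board.npz');loc=lambda X:B['R'].T@(X[:2]-B['c'])
for k,lo,hi,rt,rs in (('gate',(21,150,80),(32,255,255),(290,330,140,185),(190,240,210,260)),('float',(3,120,25),(12,255,255),(330,370,170,215),(140,190,180,240)),('valve',(0,180,50),(4,255,255),(365,415,190,245),(90,150,180,240))):
    a=blobs(T,lo,hi,rt);b=blobs(S,lo,hi,rs)
    if a and b:
        X,e=tri(T,a[0][0],S,b[0][0]);print(k,a[0][0],b[0][0],X.round(1),e.round(1),loc(X).round(1))
print(loc(plane(T,blobs(T,(21,150,80),(32,255,255),(290,330,140,185))[0][0],88)))
a=cv2.imread('pics/t14.png')[130:260,280:420];b=cv2.imread('pics/s14.png')[160:300,95:245]
cv2.imwrite('pics/z14.png',np.hstack([cv2.resize(a,(400,371)),cv2.resize(b,(397,371))]))
E
```

```text
gate [312.14285714 162.60150376] [204.89583333 231.375     ] [590.3 -51.4  80.7] 0.7 [88.  89.8]
float [359.16230366 187.43717277] [157.33518006 215.56232687] [ 522.1 -160.6  101.8] 0.0 [ 1.8 -5.9]
valve [396.53448276 218.94827586] [119.88118812 206.85148515] [ 445.8 -259.8   68.2] 1.4 [-90.6 -90.3]
[86.58146014 91.04776664]
```

View pics/z14.png

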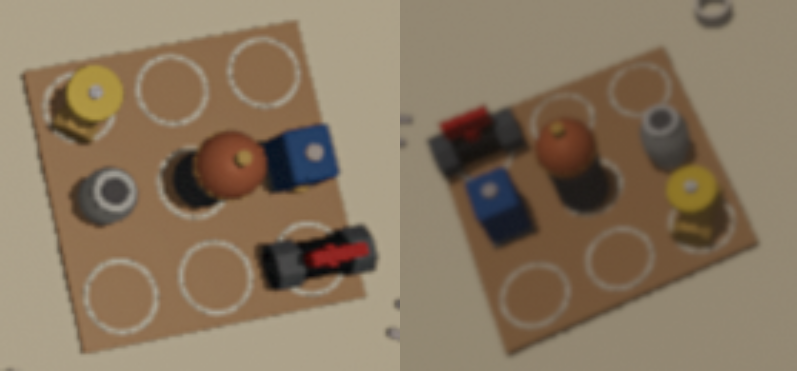

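All are upright in place: gate (95,92), float on coupling (230,163), valve (320,255). The float reads about 6 mm to the right of centre, so I'll check the coupling beneath it.

```bash
python3 - <<'E'
from m import *
B=np.load('board.npz');loc=lambda X:B['R'].T@(X[:2]-B['c'])
T=load('t14');S=load('s14')
th=np.linspace(0,6.283,60)
def hull(c,x,y):
    P=np.array([proj(c,np.array([x+27*np.cos(t),y+27*np.sin(t),z])) for t in th for z in(12,80)]);return P.min(0).round(1),P.max(0).round(1)
for c,R,n in((S,(135,190,205,245),'S'),(T,(325,360,170,215),'T')):
    m=blobs(c,(0,0,0),(179,255,52),R,30)
    for x in m[:2]:
        ys,xs=np.nonzero(x[2]);print(n,x[1],'x',xs.min()+R[0],xs.max()+R[0],'y',ys.min()+R[2],ys.max()+R[2])
    for p in((519.3,-155.1),(522,-160)): print('  pred',p,hull(c,*p),'ball',proj(c,np.array([*p,103.5])).round(1))
# stub direction
for q,z in (((280+243/400*140,130+158/371*130),145),): print('stub top',plane(T,q,z),loc(plane(T,q,z)))
st=lambda:0
X,e=tri(T,(280+243/400*140,130+158/371*130),S,(95+558/397*150,160+128/371*140));print('stub tri',X,e,loc(X))
cv2.imwrite('pics/z15.png',cv2.resize(np.hstack([T['pixels'][165:215,320:385,::-1],S['pixels'][190:240,130:195,::-1]]),(780,300),interpolation=cv2.INTER_CUBIC))
E
```

```text
S 266 x 153 174 y 220 239
S 73 x 135 144 y 233 244
  pred (519.3, -155.1) (array([150.7, 209.3]), array([175.7, 238.6])) ball [159.1 213.8]
  pred (522, -160) (array([149. , 210.6]), array([174.1, 239.9])) ball [157.4 215.1]
T 148 x 340 355 y 183 202
  pred (519.3, -155.1) (array([337.2, 179.2]), array([365.2, 203.6])) ball [357.2 188.5]
  pred (522, -160) (array([339. , 178.2]), array([367.1, 202.6])) ball [359.1 187.4]
stub top [ 520.44142024 -161.49994986  145.        ] [ 0.02893    -6.47212656]
stub tri [601.64599245  34.36257045 329.41352284] 345.75214189916176 [114.06282029 172.28072313]
```

View pics/z15.png

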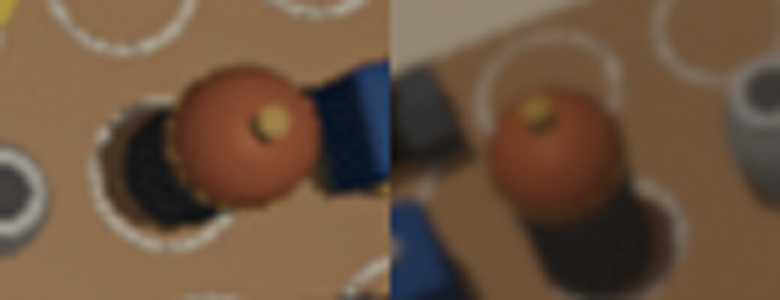

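The coupling and float sit together about 6 mm off centre. That is within the 13 mm tolerance, with the ball centred on the rim, so I'm handing in.

```bash
python3 -c "
from workcell import env
print(env.finish_job())"
```

```text
the job is handed in; nothing more can be done
None
```

The display is laid out and handed in at about 28 s on the robot's clock, with no verdict returned; the camera checks put the gate and valve within about 4 mm of their spots and the coupling with the float about 6 mm off centre (13 mm allowed), all standing upright, and I kept clear of the jar but did not re-measure it.

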